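# Set up a three-point bending trial on a cast bar

## Robot

A 6-joint arm with a two-finger parallel gripper is mounted at the origin on a cart in front of the work surface, level with it; the furniture and walls round the work are solid. World frame = base frame: x ahead of the robot, y to its left, z up, the work surface at z = 0. Lengths are in mm, angles in rad, forces in N, time in s.
With the tool pointing down it reaches from about 325 to 900 mm from the base axis. Payload 3.5 kg.
Tool frame: the origin (TCP) lies at the very end of the fingers, on their centre line; the grasp point (between the pads) lies 19 mm behind it; z points along the fingers, y is the line along which they close (so a half turn about z gives the same grasp; the last joint's range is limited). The gripper opens to 85 mm and grips with 20 to 120 N. Pads are 22 mm wide; open, the fingers measure 114 mm over their backs; the gripper's body (76 mm by 85 mm) begins 54 mm behind the grasp point. The pads swing forward as they close: fully open they stand 13 mm farther back than shut.
Start: joints at [1.226, 0.276, -0.026, 1.268, 0, 1.467], TCP at [149.663, 606.814, 231.313] pointing down, gripper open.
Joint ranges: [-3.12, 3.12], [-0.85, 1.88], [-1.08, 1.24], [-1.95, 2.15], [-1.57, 1.53], [-3.14, 3.14]. Speed limits (rad/s): [2.57, 2.57, 3.14, 3.14, 3.14, 3.14].

## Interface

Orientations are given as a unit quaternion [x, y, z, w].
In Python, from workcell import manip gives the robot as it stands. Calls block until the motion is done:
- manip.move_pose(position, orientation): joint-space move of the TCP to a pose.
- manip.movel(position, ori=None, speed=150, stop_force=None): straight line of the TCP; ori=None keeps the orientation; speed is the mean speed in mm/s. With stop_force (N) it stops when the force on the tool has changed by that much, and returns True; else False.
- manip.move_joints(angles): joint-space move.
- manip.gripper_open() and manip.close(force=None): open the fingers fully, or close them until they stop; force is the grip in N (None keeps the last).
- manip.hold(seconds).
- manip.inverse_kinematics(position, orientation): joint angles nearest the present ones, or None.
- manip.observe(): the state.
- manip.read_camera(name): name is "scene" or "top"; returns the picture (400x640x3 uint8, red, green, blue); there is no depth.
- manip.get_calibration(name): a dict with "mtx" (3x3 intrinsics, pixels), "rvec" (rotation vector, rad) and "tvec" (3), from world to camera coordinates, as OpenCV has them. Camera axes: x right, y down, z forward; pixel columns grow to the right and rows downward; lengths in mm; the calibration is good to about 2 mm. A picture is of the moment at which its call begins. get_calibration takes no time and is no camera call.
A pose or a line that the arm cannot do raises manip.Unreachable and nothing moves.
- manip.close_job(): hands the job in; it is judged then, once.
Trained networks look in the newest picture that a camera, given by its name, has taken for a name from the list of things; names that differ only in an ending like _2 or _b are one class to them, and where a whole thing is asked for, a point or a joint stands for the part that bears it (a point fixed in the world has none). Each returns a list of dicts, best first, with "conf" (0 to 1); they miss things now and then, are a little off and sometimes report something else, mostly with a low value. They report only what shows in the picture. A call takes as long as a camera call. They do not tell look-alikes from the thing itself.
- manip.find_in(name, camera): "extent" ([left, top, width, height] in pixels, round what is visible of it).
The state is a dict: "t": time; "joints": joint angles; "qvel": joint speeds; "joint_torque": joint torques, N m; "tool_pos": TCP position; "tcp_rot": TCP orientation; "contact_force": force on the tool from outside, world axes, zero at the start; "wrist_torque": the same for the moment, N m; "finger_gap": finger opening in mm; "grip_force": force on a finger pad.
Only numpy, scipy, OpenCV 4.12 (cv2) and the standard library are available. Lean on these libraries where they do the work, as an engineer would, in place of code of your own. Each camera call takes 0.05 s, during which the arm holds its last target. There are 200 camera calls.

## Task

Set up a bending trial on the metal bed plate: stand the loose steel bearing block, now in the narrow gap of the wooden rack, upright in the scribed rectangle on the plate, and stand the lower of the two round pucks that stand loose on the bench top (not those in the tray) flat on the plate midway between the two bearings as a catch. Then lay the longer of the two concrete bars flat across both bearings, in line with the plate and centred, and stand the taller puck upright on the bar's middle as the load. Let go of everything, and leave the short bar and the two pebbles where they lie.

Things in the scene. Friction and masses are not known exactly. Their poses are not given: they have to be found in the camera images.
- bed: Fixed flat metal plate, 90 x 200 mm, 10 mm thick, lying on the bench at any yaw. Origin: centre of its underside; z up, y along its 200 mm length, x across. A steel bearing block (24 mm thick along the plate's y, 60 mm long along x, 48 mm high, top 58 mm above the bench) is bolted on it, centred at x=0, y=+65 mm. A scribed rectangle outline for the loose bearing is centred at x=0, y=-65 mm (62 mm along x, 26 mm along y). The clear space between the bearings will be 106 mm.
- rack: Fixed wooden rack, 84 x 84 mm: a 6 mm floor and two timber rails, top 26 mm above the bench, with one 28 mm wide gap between them. Origin: centre of its underside; the gap runs along its y through the middle.
- bearing: Loose steel bearing block, 24 mm thick (x), 60 mm long (y), 48 mm high (z), about 0.45 kg; origin: centre of its underside. At the start it stands on the floor of the rack's gap (underside 6 mm above the bench), with its upper 28 mm standing out above the rails; its x points across the gap.
- low_puck: The lower round cast puck, dark grey, 44 mm in diameter, 25 mm high, 0.14 kg, standing on the bench. Origin: centre of its underside; z up.
- tall_puck: The taller round cast puck, brownish grey, 50 mm in diameter, 36 mm high, about 0.15 kg, standing on the bench. Origin: centre of its underside; z up.
- bar: The longer concrete bar, 180 mm long (x), 40 mm wide (y), 20 mm thick (z), about 0.33 kg, lying flat on the bench. Origin: centre of its underside.
- offcut: The short concrete bar, an offcut of 90 mm (x) x 40 mm (y) x 20 mm (z), lying flat on the bench; it stays where it is. Origin: centre of its underside.
- pebble_left: Grey pebble about 47 x 52 x 26 mm on the bench to the left; it stays where it is. Origin: centre of its underside.
- pebble_right: Grey pebble about 53 x 45 x 25 mm on the bench to the right; it stays where it is. Origin: centre of its underside.
Not all that is in view belongs to the job. Leave any turquoise or yellow look-alike of the low_puck alone.

How it is judged (in metres and radians):
At the end, for the whole second after the job is handed in: In the plate frame, x/y: bearing in rectangle 12/12 mm, parallel 0.17 rad; low puck mid-plate 15/15 mm; bar on both bearings 12/15 mm, in line 0.14 rad; tall puck on the bar over mid-plate 13/15 mm. Heights 5 mm, tilts 0.08 rad, all at rest and released (x of bearing in the frame of bed between -0.012 and 0.012 m and y of bearing in the frame of bed between -0.077 and -0.053 m and z of bearing in the frame of bed between 0.005 and 0.015 m and angle between each of bearing, low_puck, bar, tall_puck's own z axis and vertical below 0.08 rad and linear speed of each of bearing, low_puck, bar, tall_puck below 0.02 m/s and angular speed of each of bearing, low_puck, bar, tall_puck below 0.2 rad/s and x of low_puck in the frame of bed between -0.015 and 0.015 m and y of low_puck in the frame of bed between -0.015 and 0.015 m and z of low_puck in the frame of bed between 0.005 and 0.015 m and x of bar in the frame of bed between -0.012 and 0.012 m and y of bar in the frame of bed between -0.015 and 0.015 m and z of bar in the frame of bed between 0.053 and 0.063 m and x of tall_puck in the frame of bed between -0.013 and 0.013 m and y of tall_puck in the frame of bed between -0.015 and 0.015 m and z of tall_puck in the frame of bed between 0.073 and 0.083 m and angle between the x axis of bearing and the y axis of bed, either way round below 0.17 rad and angle between the x axis of bar and the y axis of bed, either way round below 0.14 rad); the robot touches nothing.
It fails at once if the short offcut bar was shifted by more than 20 mm (distance of offcut from where it was at the start of the episode above 0.02 m).
It fails at once if the pebble on the left was shifted by more than 20 mm (distance of pebble_left from where it was at the start of the episode above 0.02 m).
It fails at once if the pebble on the right was shifted by more than 20 mm (distance of pebble_right from where it was at the start of the episode above 0.02 m).
It also fails if it takes over 112 s, if anything falls off the work surface, if the arm or the gripper's body presses on something with over 40 N, if the wrist force passes 120 N, or if a joint passes its speed limit or range.

## Working session

There is one attempt and no reset: what is moved stays moved. The work goes in short steps, each a Python script; the robot and the scene stay as the last script left them, time stands still between calls to the robot, and variables do not carry over. Pictures are saved under pics/ and viewed, at most 14 in all, crops included, and the job is handed in when it is done.

```bash
mkdir -p pics; python3 - <<'E'
from workcell import manip
import cv2,numpy as np
for c in("top","scene"):
    im=manip.read_camera(c); cv2.imwrite(f"pics/{c}0.png",im[:,:,::-1])
    k=manip.get_calibration(c); print(c,{a:np.round(b,3).tolist() for a,b in k.items()})
    R=cv2.Rodrigues(np.array(k["rvec"],float))[0]; print("cam pos",-R.T@np.array(k["tvec"],float).ravel())
    for n in "bed rack bearing low_puck tall_puck bar offcut pebble_left pebble_right".split():
        print(n,[(np.round(d["extent"]).tolist(),round(d["conf"],2)) for d in manip.find_in(n,c)[:5]])
print(manip.observe())
E
```

```text
top {'mtx': [[420.288, 0.0, 319.557], [0.0, 420.288, 200.222], [0.0, 0.0, 1.0]], 'rvec': [2.208, -2.204, 0.087], 'tvec': [12.351, 514.602, 1199.57]}
cam pos [ 448.64583738   43.44318614 1225.05764523]
bed []
rack [([311.0, 212.0, 30.0, 28.0], 0.86)]
bearing []
low_puck [([209.0, 163.0, 15.0, 16.0], 0.76), ([244.0, 156.0, 15.0, 18.0], 0.72), ([174.0, 173.0, 18.0, 16.0], 0.5)]
tall_puck [([425.0, 161.0, 21.0, 21.0], 0.75)]
bar [([399.0, 235.0, 66.0, 12.0], 0.83)]
offcut [([202.0, 234.0, 29.0, 16.0], 0.62)]
pebble_left [([232.0, 197.0, 14.0, 19.0], 0.81)]
pebble_right [([411.0, 197.0, 16.0, 21.0], 0.75)]
scene {'mtx': [[439.735, 0.0, 321.957], [0.0, 439.735, 196.108], [0.0, 0.0, 1.0]], 'rvec': [2.126, -0.921, 0.453], 'tvec': [-330.942, 301.518, 1049.42]}
cam pos [-234.01242652 -638.43882406  916.16150866]
bed [([337.0, 186.0, 73.0, 48.0], 0.56)]
rack []
bearing [([390.0, 259.0, 16.0, 14.0], 0.53), ([302.0, 209.0, 15.0, 22.0], 0.5)]
low_puck [([293.0, 162.0, 13.0, 14.0], 0.71)]
tall_puck [([426.0, 241.0, 18.0, 24.0], 0.78)]
bar [([358.0, 273.0, 67.0, 54.0], 0.6), ([426.0, 244.0, 20.0, 19
[... 179 characters left out ...]
ay([ 1.22557687e+00,  2.76395360e-01, -2.64033094e-02,  1.26799097e+00,
       -1.30196684e-06,  1.46737586e+00]), 'qvel': array([-4.08731180e-04, -2.52183496e-03,  8.74154394e-05, -2.27223748e-03,
        2.20379767e-04, -1.64336813e-03]), 'joint_torque': array([ 3.31536821e-04, -4.45503008e+01,  2.95573997e+01,  8.08296227e-04,
       -1.97823406e-04,  1.87252475e-06]), 'tool_pos': array([149.67822178, 606.81167671, 231.31461563]), 'tcp_rot': array([1.20605186e-01, 9.92700554e-01, 3.11614057e-06, 1.37869062e-06]), 'contact_force': array([-0.06451911,  0.74388789,  0.86142065]), 'wrist_torque': array([ 0.0202139 , -0.02847597, -0.0417216 ]), 'grip_force': 0.0, 'finger_gap': 85.314974694112}
```

View both.

```bash
python3 - <<'E'
import cv2
a=cv2.imread("pics/top0.png")[120:300,150:490]; cv2.imwrite("pics/topc.png",cv2.resize(a,(800,424),interpolation=cv2.INTER_CUBIC))
E
```

```text
(no output)
```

View pics/topc.png

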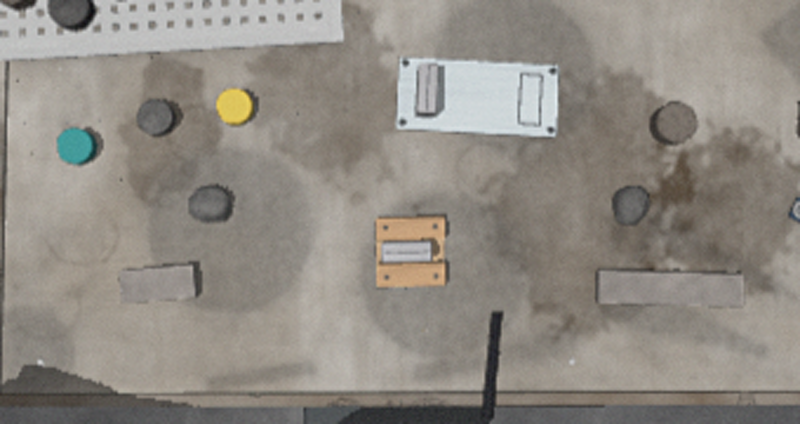

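View pics/scene0.png

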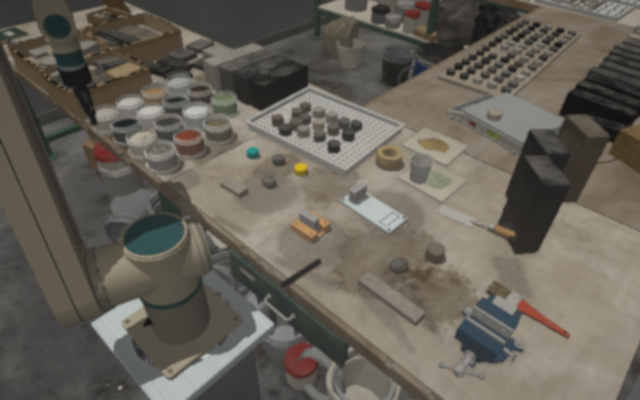

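The top picture shows the low-puck candidates: teal at (182,182), grey at (216,170) and yellow at (250,165). There are also dark pucks in the tray at (180,125), which don't count. Grey (216,170) is the low puck by its description. The tall puck is at (436,172), the bar at (435,242), the offcut at (218,240) and the rack at (325,227). The bed is at (353,161), with its fixed bearing at the left end and the scribed rectangle at the right.

```bash
cat > h.py <<'E'
from workcell import manip
import cv2,numpy as np
K={}
for c in("top","scene"):
    k=manip.get_calibration(c); K[c]=(np.array(k["mtx"],float),cv2.Rodrigues(np.array(k["rvec"],float))[0],np.array(k["tvec"],float).ravel())
def world(u,v,z,c="top"):
    M,R,t=K[c]; o=-R.T@t; d=R.T@np.linalg.solve(M,[u,v,1.]); return o+d*(z-o[2])/d[2]
def pix(p,c="top"):
    M,R,t=K[c]; q=(M@(R@np.atleast_2d(np.array(p,float)).T+t[:,None])); return (q[:2]/q[2]).T
E
python3 - <<'E'
from h import *
im=cv2.imread("pics/top0.png")
def tile(u,v,w,h,s): return cv2.resize(im[v:v+h,u:u+w],(w*s,h*s),interpolation=cv2.INTER_CUBIC)
cv2.imwrite("pics/m1.png",np.vstack([tile(315,140,75,42,10)]))
a=tile(300,205,50,45,8); b=tile(395,225,80,25,8)
o=np.zeros((600,660,3),np.uint8); o[:360,:400]=a; o[360:560,:640]=b
o[:200,410:610]=tile(204,158,25,25,8); cv2.imwrite("pics/m2.png",o)
o[:]=0
E
```

```text
(no output)
```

View pics/m1.png

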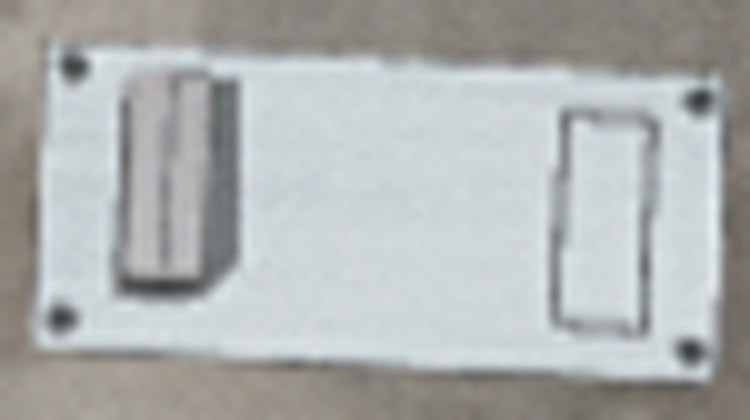

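View pics/m2.png

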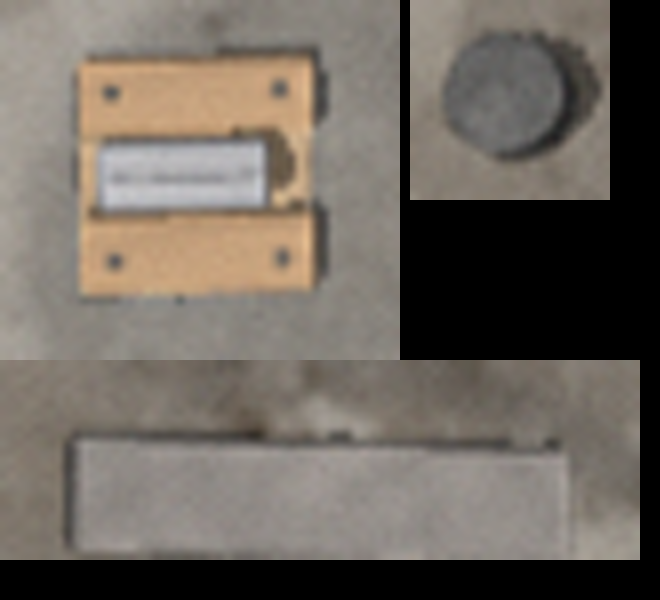

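The first picture shows the bed corners at tile points (50,45), (722,78), (712,382) and (33,350). The second shows the bearing top in the rack gap, the bar outline and the grey puck with its top centred at about (216,170). I'll compute the poses from these.

```bash
cat > poses.py <<'E'
from h import *
def T(pts,s,ou,ov,z): return np.array([world((u+.5)/s-.5+ou,(v+.5)/s-.5+ov,z) for u,v in pts])[:,:2]
bed=T([(50,45),(722,78),(712,382),(33,350)],10,315,140,10)
brg=T([(98,140),(267,139),(267,207),(98,212)],8,300,205,54)
bar=T([(76,77),(568,95),(568,193),(72,190)],8,395,225,20)
fix=T([(130,75),(210,72),(200,278),(122,278)],10,315,140,58)
scr=T([(563,110),(658,120),(645,332),(553,325)],10,315,140,10)
rack=T([(80,58),(314,60),(314,290),(80,296)],8,300,205,26)
low=T([(95,94)],8,204,158,25)[0]
tall=T([(674,123)],800/340,150,120,36)[0]
E
python3 - <<'E'
from poses import *
for n,q in dict(bed=bed,brg=brg,bar=bar,fix=fix,scr=scr,rack=rack).items():
    s=np.linalg.norm(q-np.roll(q,-1,0),axis=1); 
    d=(q[0]+q[3]-q[1]-q[2]); print(n,q.mean(0).round(1),"sides",s.round(0),"yaw of leftward dir",np.degrees(np.arctan2(d[1],d[0])).round(1))
print(low,tall)
im=cv2.imread("pics/top0.png");g=cv2.cvtColor(im,cv2.COLOR_BGR2GRAY)
for n,(u,v) in dict(low=(216,170),tall=(436,172)).items():
    c=cv2.resize(g[v-16:v+16,u-16:u+16],None,fx=8,fy=8,interpolation=cv2.INTER_CUBIC)
    r=cv2.HoughCircles(c,cv2.HOUGH_GRADIENT,1,60,param1=80,param2=15,minRadius=50,maxRadius=85)
    if r is not None:
        for x,y,rr in r[0][:2]: print(n,world((x+.5)/8-.5+u-16,(y+.5)/8-.5+v-16,25 if n=="low" else 36).round(1),rr/8*2.85)
E
```

```text
bed [629.9 -82.8] sides [197.  89. 198.  90.] yaw of leftward dir 87.5
brg [439.5   6.4] sides [59. 24. 59. 25.] yaw of leftward dir 91.1
bar [ 395.  -318.1] sides [178.  35. 179.  40.] yaw of leftward dir 88.8
fix [633.1 -17.7] sides [22. 58. 22. 57.] yaw of leftward dir 91.4
scr [ 627.8 -148.7] sides [28. 62. 27. 63.] yaw of leftward dir 85.1
rack [4.389e+02 3.000e-01] sides [84. 82. 83. 85.] yaw of leftward dir 90.5
[601.54845851 311.00009622] [ 595.23910504 -320.12599843]
```

```bash
cat >> h.py <<'E'
from scipy.spatial.transform import Rotation as Rn
def ori(a):
    "tool down, closing line at yaw a (deg); half turn chosen for least wrist angle"
    qs=[]
    for b in (a,a+180):
        c,s=np.cos(np.radians(b)),np.sin(np.radians(b))
        qs.append(Rn.from_matrix(np.array([[-s,c,0],[c,s,0],[0,0,-1.]]).T@np.eye(3) if 0 else np.column_stack([[s*-1,c,0],[c,s,0],[0,0,-1.]])).as_quat())
    return qs
def go(x,y,z,a):
    best=None
    for q in ori(a):
        j=manip.inverse_kinematics([x,y,z],q)
        if j is not None and (best is None or abs(j[5])<abs(best[0])): best=(j[5],q)
    manip.move_pose([x,y,z],best[1]); return best
def pick(x,y,z,a,force,up=200):
    go(x,y,up,a); print("stop",manip.movel([x,y,z],speed=150,stop_force=15))
    manip.close(force); manip.hold(.2); s=manip.observe(); print("gap",s["finger_gap"],"F",s["grip_force"],s["tool_pos"].round(1))
    manip.movel([x,y,up],speed=150); s=manip.observe(); print("lifted gap",s["finger_gap"],s["contact_force"].round(1),"t",s["t"])
def place(x,y,z,a,up=200):
    go(x,y,up,a); manip.movel([x,y,z+15],speed=150); manip.hold(.2)
    print("contact",manip.movel([x,y,z-3],speed=25,stop_force=6),manip.observe()["tool_pos"].round(1))
def let_go(up=200):
    p=manip.observe()["tool_pos"]; manip.gripper_open(); manip.hold(.2); manip.movel([p[0],p[1],up],speed=150); print("t",manip.observe()["t"])
BED=np.array([629.9,-82.8]); YA=87.6; ey=np.array([np.cos(np.radians(YA)),np.sin(np.radians(YA))]); ex=np.array([ey[1],-ey[0]])
E
sed -i '/qs.append/s/np.array.* else //' h.py
python3 - <<'E'
from h import *
pick(439.5,6.4,31,1,60)
cv2.imwrite("pics/s1.png",manip.read_camera("scene")[100:300,200:500,::-1].repeat(2,0).repeat(2,1))
E
```

```text
stop False
gap 22.599590839440268 F 60.380176305770874 [440.1   6.3  31.4]
lifted gap 22.71696671425472 [-0.7 -0.3 -5.2] t 6.7167
```

View pics/s1.png

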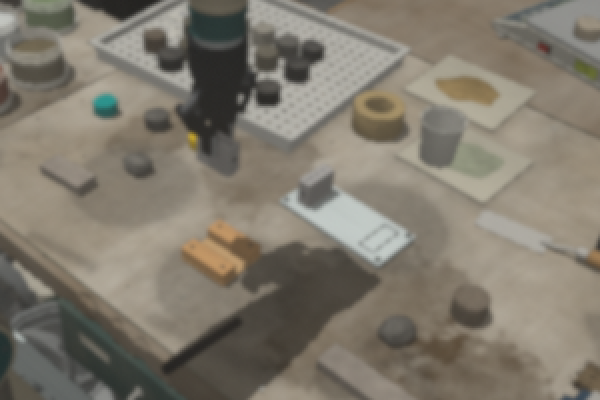

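The bearing is held: the rack is empty and the block hangs in the gripper at about (210,155) of the crop. I'll place it next.

```bash
python3 - <<'E'
from h import *
t=BED-65*ey; print(t)
place(*t,35,YA); let_go()
pick(601.5,311,5,0,40)
im=manip.read_camera("top"); cv2.imwrite("pics/t2.png",cv2.resize(im[140:182,315:390,::-1],None,fx=10,fy=10,interpolation=cv2.INTER_CUBIC))
E
```

```text
[ 627.17808251 -147.74298396]
contact True [ 627.  -147.7   35.5]
t 12.2917
stop False
gap 42.23177218055802 F 41.14457488112862 [602.1 311.3   6. ]
lifted gap 42.047454420070544 [ 0.6  0.1 -1.9] t 17.55
```

View pics/t2.png

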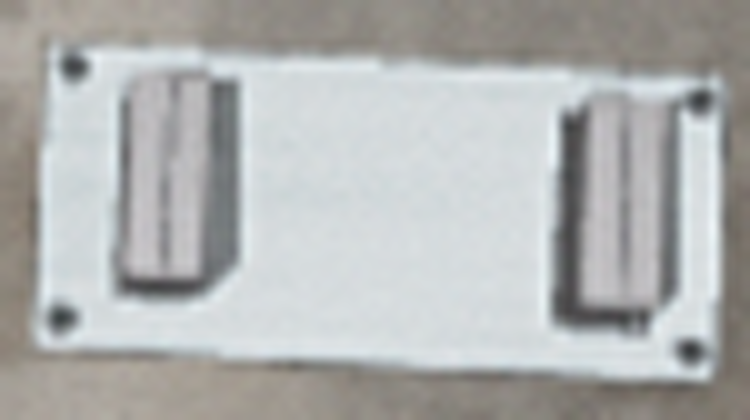

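The bearing stands upright in the scribed rectangle, with its top centred at about (377,160), within about 2 mm. The puck is gripped, so I'll place it now and then pick the bar.

```bash
python3 - <<'E'
from h import *
place(*BED,16,YA-90); let_go()
pick(395,-318.1,5,-1,50)
im=manip.read_camera("top"); cv2.imwrite("pics/t3.png",cv2.resize(im[140:182,315:390,::-1],None,fx=10,fy=10,interpolation=cv2.INTER_CUBIC))
E
```

```text
contact True [629.6 -82.7  16. ]
t 23.9333
stop False
gap 38.2594713240274 F 52.61277616024017 [ 395.5 -318.6    5.6]
lifted gap 38.829907871845144 [-0.5  0.2 -3.1] t 28.7833
```

View pics/t3.png

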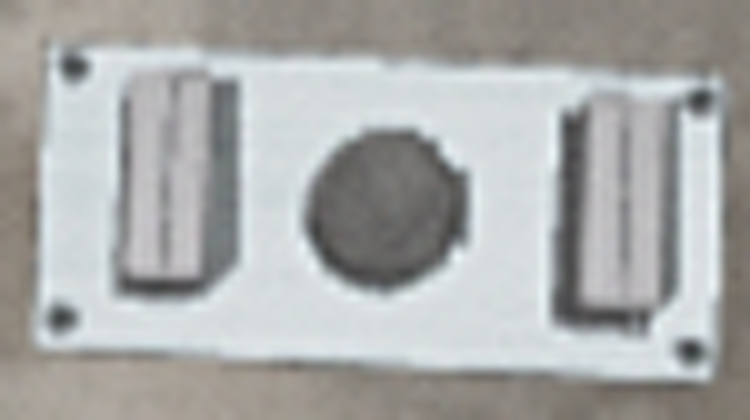

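The puck is centred on the plate at about (353,161). Next are the bar, then the tall puck.

```bash
python3 - <<'E'
from h import *
place(*BED,63.6,YA-90); let_go(220)
im=manip.read_camera("top"); a=cv2.resize(im[140:182,315:390,::-1],None,fx=8,fy=8,interpolation=cv2.INTER_CUBIC)
b=cv2.resize(im[155:190,420:455,::-1],None,fx=8,fy=8,interpolation=cv2.INTER_CUBIC)
o=np.zeros((620,600,3),np.uint8); o[:336]=a; o[340:620,:280]=b; cv2.imwrite("pics/t4.png",o)
E
```

```text
contact True [629.7 -82.7  63.7]
t 33.7583
```

```bash
python3 -c "
import cv2;o=cv2.imread('pics/t4.png')[:];cv2.imwrite('pics/t4v.png',cv2.resize(o,(580,599)))"
```

```text
(no output)
```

View pics/t4v.png

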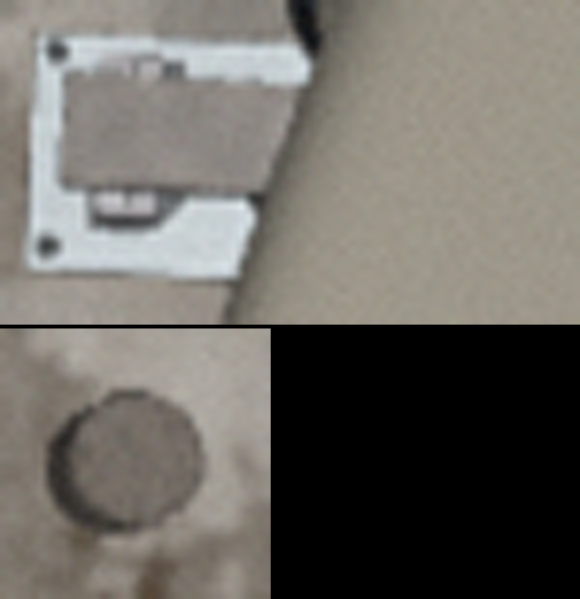

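The bar rests on the bearings, though the arm hides its right half. The tall puck's top is centred at (437.5,171.3). I'll pick it up, then check the bar with the arm clear.

```bash
python3 - <<'E'
from h import *
w=world(437.5,171.3,36); print(w)
pick(w[0],w[1],7,0,40,up=220)
im=manip.read_camera("top"); cv2.imwrite("pics/t5.png",cv2.resize(im[140:182,315:390,::-1],None,fx=10,fy=10,interpolation=cv2.INTER_CUBIC))
E
```

```text
[ 597.23561771 -324.01350445   36.        ]
stop False
gap 48.3087266109968 F 41.911145159974694 [ 597.9 -324.4    7.9]
lifted gap 48.59970103976481 [-0.2  0.8 -1.2] t 38.5333
```

View pics/t5.png

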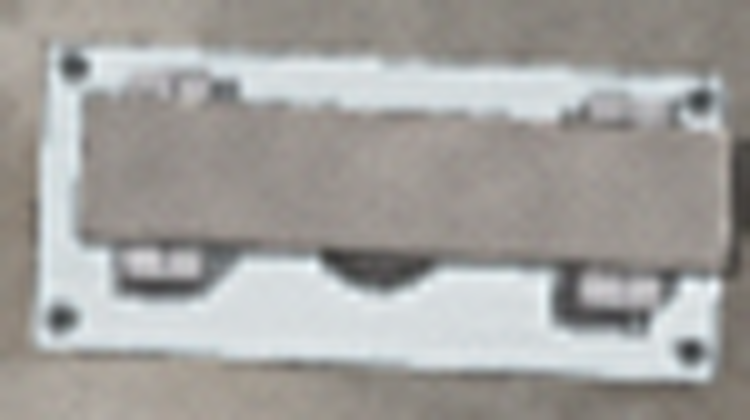

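```bash
python3 - <<'E'
from poses import *
b=T([(82,92),(732,130),(728,270),(82,240)],10,315,140,78); m=b.mean(0)-BED
print(b.mean(0),"bedframe x,y",m@ex,m@ey, np.linalg.norm(b[0]-b[1]))
for n,q in dict(new=T([(590,95),(672,102),(660,308),(580,303)],10,315,140,58),fix=fix).items(): m=q.mean(0)-BED; print(n,m@ex,m@ey)
E
```

```text
[628.26086295 -83.16062626] bedframe x,y -1.6225977843860682 -0.42894986276591934 179.9033153386689
new -0.8415790691051672 -64.23266805036639
fix 0.489710621113856 65.14204633217653
```

The bar is centred to within 2 mm in the bed frame and parallel to the plate. I'll place the tall puck and then back away.

```bash
python3 - <<'E'
from h import *
place(*BED,85.9,YA-90,up=220); let_go(240)
go(450,-350,250,0); print(manip.observe()["t"])
im=manip.read_camera("top"); a=cv2.resize(im[140:182,315:390,::-1],None,fx=8,fy=8,interpolation=cv2.INTER_CUBIC)
b=cv2.resize(manip.read_camera("scene")[160:240,320:420,::-1],None,fx=3,fy=3,interpolation=cv2.INTER_CUBIC)
o=np.zeros((580,600,3),np.uint8); o[:336]=a; o[338:578,:300]=b; cv2.imwrite("pics/t6.png",o)
E
```

```text
contact True [629.6 -82.7  85.9]
t 43.1083
44.3333
```

View pics/t6.png

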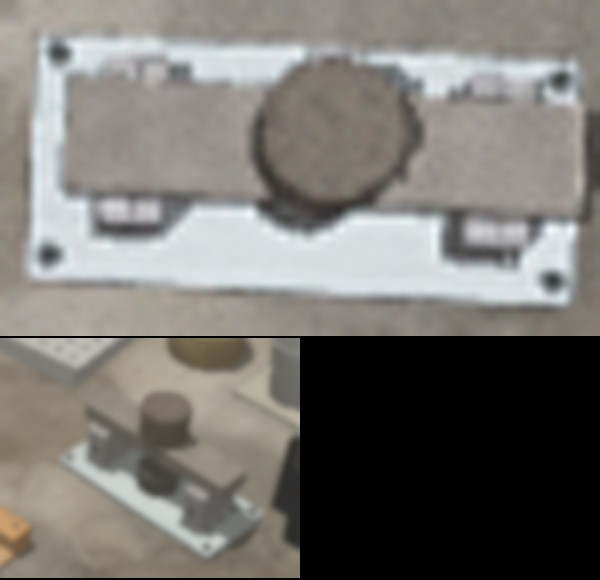

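The tall puck stands upright on the bar, with its top at about tile (333,131) and the low puck below it. I'll check the offset numerically and hand in if it is good.

```bash
python3 - <<'E'
from h import *
w=world(333.5/8-.5+315,131.5/8-.5+140,114)[:2]-BED; print(w@ex,w@ey)
if abs(w@ex)<8 and abs(w@ey)<9: print(manip.close_job())
E
```

```text
-2.1708505863156393 0.8782233553818042
the job is handed in; nothing more can be done
None
```

The bending trial is set up and handed in at about 44 s. From the camera images, the bearing, bar and tall puck measure within about 2 mm of their targets, and the low puck looks centred on the plate. The judge's verdict did not come back.

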